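Level the pantry shelf

TASK

The little white riser shelf on the pantry counter is out of level. Lay the yellow spirit level flat on the blue strip on the shelf board, lengthwise and clear of the ends, and let go of it; only then turn the red wing knob of the levelling foot, and press the level firmly down on the board so that the springy board sits on its foot with the bubble centred between the two black lines. Finish while still pressing the level down like this, and leave the jar, bowl and cup alone.

Things in the scene. Friction and masses are not known exactly. Their poses are not given: they have to be found in the camera images.
- level_center (a point): Loose yellow spirit level, a straight bar 180 long, 26 wide, 44 high (mm), 0.2 to 0.3 kg, lying on its base on the counter. The point is its centre, 22 mm above its base and 22 mm below its top; x runs along its length, z up. A green vial with the white bubble lies along the middle 96 mm of its top; the two black flat end blocks (42 mm long each, centred 69 mm from the centre, flush with the top, 44 mm above the base) are for pressing. It is gripped across its 26 mm width.
- bubble (a joint): Position of the white bubble along the level's x (m), 0 = centred between the two black lines, positive towards the level's +x end. It goes to the higher end: 0.35 m per rad of slope of the level (3.5 mm for 0.01 rad), and takes about 1 s to settle. White bubble is 18 mm long; when it lies wholly between the lines (whose inner faces are 25 mm apart) it is within 3.5 mm of centre.
- shelf: White shelf board 110 (x) by 250 (y) by 14 mm, hinged along its -y short end (hinge axis 115 mm from the board's centre), its +y end is carried by the levelling foot. Origin: centre of its top face, about 75 to 83 mm above the counter; y runs along the length towards the foot, z is the board's normal. A blue strip 36 by 210 mm along y through the origin shows where the level lies. At the start the foot end is too high.
- shelf_lift (a joint): How far the board is sprung up off its foot (rad): 0 = pressed down and sitting on the foot, 0.02 = fully sprung up with the foot end higher. Even with the level lying on it the board is sprung up by 0.02; a push of about 3 N on the level's end block nearer to the foot, or 4 N on its middle, brings it down (the foot end sinks by about 4 mm) and it then stops firmly. On the block nearer the hinge it would take about 10 N.
- foot_knob (a joint): Angle of the red wing knob of the levelling foot (rad), counterclockwise seen from above; range -1.5 to 1.5. Each rad counterclockwise raises the foot end of the board by 0.035 rad of slope, clockwise lowers it (an aluminium cradle under the board moves with it). It stays where it is left (friction 0.18 N m). The angle at which the shelf is level is not known, only the bubble shows it; from the start it takes 0.5 to 1.4 rad clockwise.
- foot_grip (a point): Grip point of the red wing knob, on its upright axis, 100 mm above the counter. The wing is 14 mm thick (x), 46 mm long (y) and 41 mm tall; its top is 15 mm above this point, and its underside (a black disc of radius 24 mm) 25 mm below. Its frame turns with the knob; at angle 0 its y is in line with the board's y. The axis stands 205 mm from the board's centre, beyond the foot end, on a fixed post, and does not rise or sink as it is turned.
- riser: Fixed steel base of the riser shelf, 60 by 370 mm; y along its length, towards the foot. Origin on the counter, 25 mm in +y from beneath the board's centre.
- spice_jar: Bystander: jar with a green cap, 52 mm across, 100 mm high; origin at the centre of its underside.
- red_bowl: Bystander: red bowl, 120 mm across, 55 mm high; origin at the centre of its underside.
- blue_cup: Bystander: blue cup, 76 mm across, 85 mm high; origin at the centre of its underside.
There are look-alikes about, which are no part of the job. What is meant by the part that bears level_center is not grey or pink, and is the smaller of those in its own colour.

How it is judged (in metres and radians):
On the way:
1. the level lies flat on the blue strip of the board, let go, while the shelf is still out of level (the foot not yet turned) (contact force between level and shelf above 1 N and contact force between the fingers and level below 0.2 N and angle between the x axis of level_center and the y axis of shelf, either way round below 0.2 rad and angle between the z axis of level_center and the z axis of shelf, either way round below 0.03 rad and x of level_center in the frame of shelf between -0.025 and 0.025 m and y of level_center in the frame of shelf between -0.035 and 0.035 m and angle between shelf's own z axis and vertical above 0.034 rad), for 0.3 s.
At the end, for the whole second after the job is handed in: Fingers press the level (over 3 N; over 6 N on the board); board down on its foot (lift under 0.004 rad), level within 0.012 rad; bubble within 3.5 mm of centre; level at rest, flat, lengthwise within 0.2 rad, its centre within 25 mm across and 35 mm along of the board's centre (value of joint bubble between -0.0035 and 0.0035 m and value of joint shelf_lift below 0.004 rad and angle between shelf's own z axis and vertical below 0.012 rad and contact force between the fingers and level above 3 N and contact force between level and shelf above 6 N and angle between the x axis of level_center and the y axis of shelf, either way round below 0.2 rad and angle between the z axis of level_center and the z axis of shelf, either way round below 0.03 rad and x of level_center in the frame of shelf between -0.025 and 0.025 m and y of level_center in the frame of shelf between -0.035 and 0.035 m and z of level_center in the frame of shelf below 0.027 m and linear speed of level below 0.02 m/s); the arm keeps its last pose, push and grip.
It fails at once if a bystander is moved by more than 30 mm (distance of any of spice_jar, red_bowl, blue_cup from where it was at the start of the episode above 0.03 m).
It fails at once if the level is rammed against the board with more than 60 N (contact force between level and shelf above 60 N).
It also fails if it takes over 61 s, if anything falls off the work surface, if the arm or the gripper's body presses on something with over 40 N, if the wrist force passes 120 N, or if a joint passes its speed limit or range.

ROBOT

A 6-joint arm with a two-finger parallel gripper is mounted at the origin on the work surface. World frame = base frame: x ahead of the robot, y to its left, z up, the work surface at z = 0. Lengths are in m, angles in degrees, forces in N, time in s.
With the tool pointing down it reaches from about 0.25 to 0.85 m from the base axis. Payload 12.5 kg.
Tool frame: the origin (TCP) lies on the centre line of the jaws, within the pads' length; the fingertips stand 22 mm ahead of it and the grasp point (between the pads) lies 3 mm ahead of it; z points along the fingers, x is the direction in which the jaws open and shut, and the axes are right-handed (so a half turn about z gives the same grasp; the last joint's range is limited). The gripper opens to 93 mm and grips with 3 to 60 N. Pads are 15 mm wide; open, the fingers measure 128 mm over their backs; the gripper's body (75 mm by 188 mm) begins 65 mm behind the grasp point.
Start: joints at [69.809, 20.094, 94.641, -0, 65.266, -4.847], TCP at [0.146, 0.53, 0.241] pointing down, gripper open.
Joint ranges: [-157.81, 157.81], [-45, 120.19], [0.68, 151.7], [-89.99, 269.99], [4.06, 180], [-164.3, 164.3]. Speed limits (degrees/s): [127.2, 127.2, 159.86, 180, 180, 180].

INTERFACE

Orientations are given as a 3x3 rotation matrix whose columns are the frame's x, y, z axes.
In Python, from bench import arm, optics, job gives the robot as it stands.
- The arm moves only by the shell command python3 -m handwheel 'ROWS' [FORCE]. ROWS is JSON, a list of rows, each a list of 3 entries, a list of its own where there are three numbers: the closure, from -1 (fully open) to 1 (shut), so that 0 is half open, then the shift along the tool's x, y, z in mm, then the turn, a rotation vector about the tool's x, y, z in degrees. A call has 1 to 10 rows; each row is the pose to reach, as a shift and turn from the pose measured when the call began, along the tool's axes at that moment; what a row does not reach only later rows make up. A row lasts 1/12 s, in which the tool goes at most 41.7 mm and 7.16 degrees, less where a joint would pass 70% of its speed; a pose out of reach is approached as far as the arm can. A call with a gripper value outside its range is refused whole. The fingers move at their own pace and stop on an object; FORCE is the grip in N (left out, the last holds). Time passes only in rows, so rows that repeat a pose let the fingers close. It gives the time, the measured TCP pose, the force and the opening at its end, in the units of the state.
- arm.observe(): the state, without advancing time (a new reading comes with each control period).
- optics.read_camera(name): name is "scene" or "side" or "wrist"; returns the picture (384x512x3 uint8, red, green, blue); there is no depth.
- optics.get_calibration(name): a dict with "K" (3x3 intrinsics, pixels), "origin" and "orientation" of the camera in the world; the wrist camera has in their place "tool_from_camera" (4x4, takes a point from camera to tool coordinates, whose origin is the TCP and whose axes are the tool frame's). Camera axes: x right, y down, z forward; pixel columns grow to the right and rows downward; lengths in m; the calibration is good to about 2 mm. The wrist camera is an equidistant fisheye: a pixel r from the principal point sees the ray r / f radians off the axis. A picture is of the moment at which its call begins: read the wrist's pose just before it. get_calibration takes no time and is no camera call.
- job.job_done(): hands the job in, once; it reports no verdict.
The state is a dict: "time": time; "q": joint angles; "joint_velocities": joint speeds; "tau": joint torques, N m; "position": TCP position; "orientation": TCP orientation; "ft_force": force on the tool from outside, world axes, zero at the start; "moment": the same for the moment, N m; "grip_width": finger opening in m.
Only numpy, scipy, OpenCV 4.12 (cv2) and the standard library are available. Lean on these libraries where they do the work, as an engineer would, in place of code of your own. Each camera call takes 0.05 s, during which the arm holds its last target.

## Working session

There is one attempt and no reset: what is moved stays moved. The work goes in short steps, Python scripts to look and compute and a shell command to move; the robot and the scene stay as the last step left them, time stands still between calls to the robot, and variables do not carry over. Pictures are saved under pics/ and viewed, and the job is handed in when it is done.

```bash
ls; mkdir -p pics; python3 - <<'E'
from bench import arm, optics, job
import cv2,numpy as np
s=arm.observe();print(s)
for n in ["scene","side","wrist"]:
    im=optics.read_camera(n);cv2.imwrite(f"pics/{n}0.png",im[:,:,::-1])
    c=optics.get_calibration(n);print(n,{k:np.round(v,4).tolist() if not isinstance(v,str) else v for k,v in c.items()})
E
```

```text
pics
{'time': 0.0, 'q': array([ 6.98104868e+01,  2.01221980e+01,  9.46768809e+01, -1.77590723e-03,
        6.52624969e+01, -4.84723783e+00]), 'joint_velocities': array([ 0.0856206 , -0.08327002,  0.0157575 ,  0.02828698,  0.02801425,
       -0.03835991]), 'tau': array([-1.88017526e-03, -4.97306621e+01, -2.85262209e+01,  6.99380203e-02,
        2.55489541e-02, -9.90236117e-05]), 'position': array([0.1453982 , 0.53011644, 0.24012231]), 'orientation': array([[ 2.64571964e-01,  9.64365883e-01, -3.44485913e-04],
       [ 9.64365348e-01, -2.64572181e-01, -1.01838192e-03],
       [-1.07323417e-03, -6.27749726e-05, -9.99999422e-01]]), 'ft_force': array([-0.79644749, -0.03424237, -0.06489908]), 'moment': array([0.00991636, 0.04705852, 0.00043501]), 'grip_width': 0.09310132709652276}
scene {'K': [[389.6443, 0.0, 257.305], [0.0, 389.6443, 189.4465], [0.0, 0.0, 1.0]], 'origin': [0.9595, -0.7042, 1.1133], 'orientation': [[0.8406, 0.4156, -0.3473], [0.5413, -0.6642, 0.5155], [-0.0164, -0.6214, -0.7833]]}
side {'K': [[347.088, 0.0, 255.1032], [0.0, 347.088, 193.5145], [0.0, 0.0, 1.0]], 'origin': [-0.1492, -0.8533, 0.7639], 'orientation': [[0.776, -0.3382, 0.5323], [-0.6307, -0.4243, 0.6498], [0.0061, -0.84, -0.5426]]}
wrist {'K': [[297.3186, 0.0, 252.8343], [0.0, 297.3186, 192.2246], [0.0, 0.0, 1.0]], 'tool_from_camera': [[1.0, 0.0003, -0.0002, 0.0004], [-0.0002, 0.9568, 0.2908, -0.081], [0.0003, -0.2908, 0.9568, -0.1437], [0.0, 0.0, 0.0, 1.0]]}
```

View pics/scene0.png

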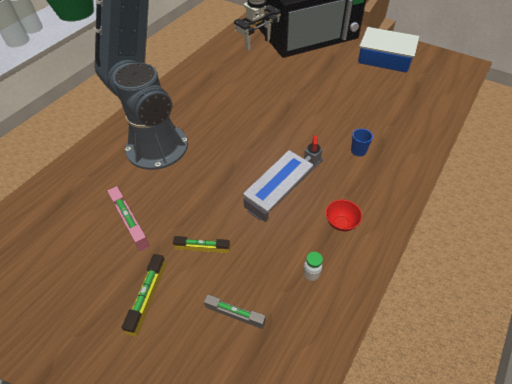

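View pics/side0.png

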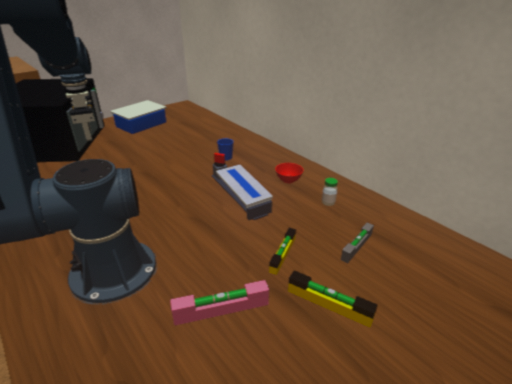

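View pics/wrist0.png

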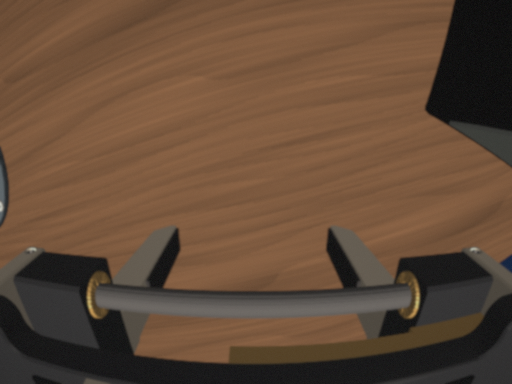

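The candidates in the scene picture are the small yellow level at (202,244), the large yellow one at (143,293), a grey one at (235,311) and a pink one at (127,217). By the description I choose the small yellow one and check it in a close crop.

```bash
python3 - <<'E'
import cv2,numpy as np
a=cv2.imread("pics/scene0.png");b=cv2.imread("pics/side0.png")
A=cv2.resize(a[220:270,160:245],None,fx=8,fy=8,interpolation=cv2.INTER_CUBIC)[:,:400*2]
B=cv2.resize(a[125:225,235:335],None,fx=6,fy=6,interpolation=cv2.INTER_CUBIC)
C=cv2.resize(b[220:280,255:310],None,fx=8,fy=8,interpolation=cv2.INTER_CUBIC)
D=cv2.resize(b[145:225,205:285],None,fx=7,fy=7,interpolation=cv2.INTER_CUBIC)
for n,i in zip("ABCD",(A,B,C,D)): cv2.imwrite(f"pics/crop{n}.png",i)
E
```

```text
(no output)
```

View pics/cropA.png

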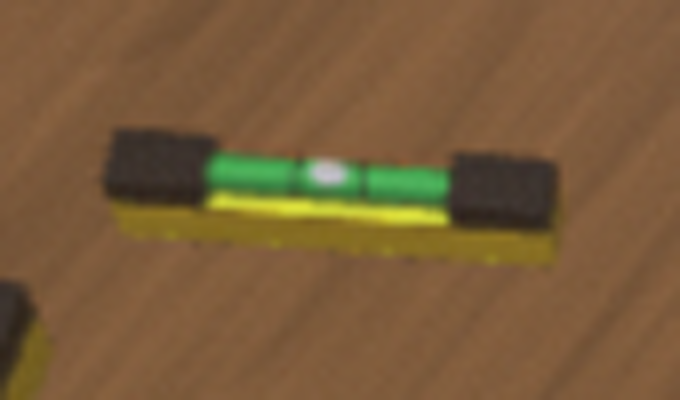

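View pics/cropB.png

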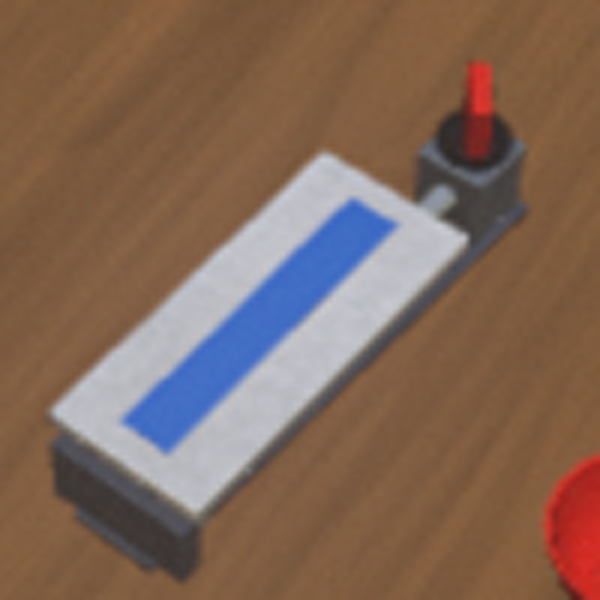

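View pics/cropD.png

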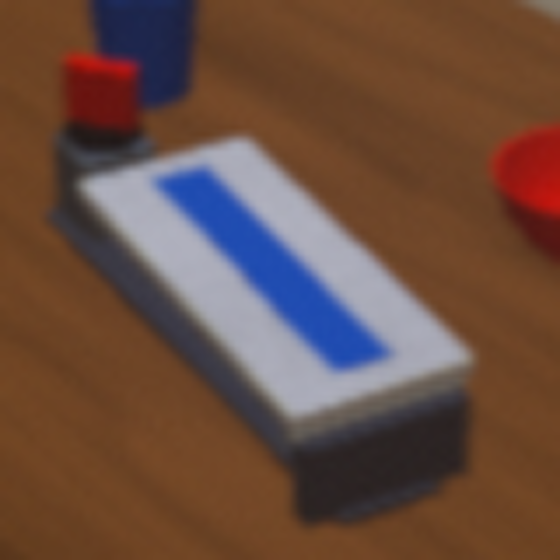

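```bash
cat > h.py <<'E'
import cv2,numpy as np
from bench import arm,optics,job
def ray(n,px,obs=None):
    c=optics.get_calibration(n)
    K=c["K"]
    if n!="wrist":
        o=np.array(c["origin"]);R=np.array(c["orientation"])
        d=R@np.array([(px[0]-K[0,2])/K[0,0],(px[1]-K[1,2])/K[1,1],1]);return o,d/np.linalg.norm(d)
    T=np.array(c["tool_from_camera"]);v=np.array([px[0]-K[0,2],px[1]-K[1,2]]);r=np.linalg.norm(v)
    th=r/K[0,0];d=np.array([*(v/max(r,1e-9)*np.sin(th)),np.cos(th)])
    R=obs["orientation"];p=obs["position"]
    return p+R@T[:3,3],R@T[:3,:3]@d
def plane(n,px,z,obs=None):
    o,d=ray(n,px,obs);return o+d*(z-o[2])/d[2]
def tri(rays):
    A=0;b=0
    for o,d in rays:
        P=np.eye(3)-np.outer(d,d);A=A+P;b=b+P@o
    x=np.linalg.solve(A,b);return x,[np.linalg.norm((np.eye(3)-np.outer(d,d))@(x-o)) for o,d in rays]
def hsv(im): return cv2.cvtColor(im,cv2.COLOR_RGB2HSV)
def mask(im,name):
    h=hsv(im)
    if name=="green": return cv2.inRange(h,(45,100,60),(80,255,255))
    if name=="blue": return cv2.inRange(h,(100,120,60),(130,255,255))
    if name=="yellow": return cv2.inRange(h,(24,150,70),(35,255,255))
    if name=="red": return cv2.inRange(h,(0,190,80),(6,255,255))|cv2.inRange(h,(172,190,80),(180,255,255))
def blobs(m,amin=10):
    n,l,s,c=cv2.connectedComponentsWithStats(m)
    return [(s[i],c[i],(l==i).astype(np.uint8)) for i in range(1,n) if s[i][4]>=amin]
E
python3 - <<'E'
from h import *
for n in ("scene","side"):
    im=cv2.imread(f"pics/{n}0.png")[:,:,::-1].copy()
    for k in ("green","blue","yellow","red"):
        for s,c,m in blobs(mask(im,k)):
            r=cv2.minAreaRect(cv2.findNonZero(m)); print(n,k,s.tolist(),np.round(c,1),np.round(r[0],1),np.round(cv2.boxPoints(r),1).tolist())
E
```

```text
scene green [47, 0, 40, 20, 601] [68.9  8.6] [66.5  9.5] [[47.0, 0.0], [86.0, 0.0], [86.0, 19.0], [47.0, 19.0]]
scene green [353, 0, 11, 5, 39] [357.4   1.4] [358.   2.] [[353.0, 0.0], [363.0, 0.0], [363.0, 4.0], [353.0, 4.0]]
scene green [116, 199, 9, 11, 57] [120.2 203.5] [120.6 203.4] [[115.4000015258789, 201.10000610351562], [120.5, 197.6999969482422], [125.80000305175781, 205.8000030517578], [120.80000305175781, 209.1999969482422]]
scene green [126, 217, 9, 10, 57] [130.1 221.5] [130.1 221.5] [[125.0999984741211, 218.5], [129.8000030517578, 215.6999969482422], [135.0, 224.39999389648438], [130.3000030517578, 227.1999969482422]]
scene green [186, 239, 30, 7, 115] [200.4 242.1] [200.5 242. ] [[185.6999969482422, 243.0], [186.0, 238.8000030517578], [215.3000030517578, 241.0], [215.0, 245.1999969482422]]
scene green [307, 252, 16, 15, 194] [314.2 258.7] [314.5 259. ] [[307.0, 252.0], [322.0, 252.0], [322.0, 266.0], [307.0, 266.0]]
scene green [133, 270, 22, 41, 235] [143.8 290.5] [143.9 290.2] [[132.5, 308.8999938964844], [149.5, 268.8999938964844], [155.3000030517578, 271.399993896
[... 3126 characters left out ...]
 [254.5, 199.5]]
side yellow [281, 239, 12, 20, 66] [286.  248.9] [286.  248.5] [[279.79998779296875, 257.3999938964844], [289.3999938964844, 238.1999969482422], [292.20001220703125, 239.60000610351562], [282.6000061035156, 258.79998779296875]]
side yellow [305, 288, 48, 22, 209] [328.9 298.2] [328.8 298.2] [[304.5, 290.1000061035156], [306.20001220703125, 286.20001220703125], [353.1000061035156, 306.29998779296875], [351.5, 310.20001220703125]]
side red [214, 153, 10, 10, 89] [218.7 157.4] [218.5 157.5] [[214.0, 153.0], [223.0, 153.0], [223.0, 162.0], [214.0, 162.0]]
side red [275, 162, 29, 21, 419] [288.8 171.3] [288.8 169.8] [[272.5, 169.5], [288.5, 153.5], [305.0, 170.0], [289.0, 186.0]]
```

```bash
python3 - <<'E'
from h import *
B=lambda p:((p[0]+.5)/6-.5+235,(p[1]+.5)/6-.5+125)
D=lambda p:((p[0]+.5)/7-.5+205,(p[1]+.5)/7-.5+145)
A=lambda p:((p[0]+.5)/8-.5+160,(p[1]+.5)/8-.5+220)
print("level",tri([ray("scene",(200.5,242)),ray("side",(283.6,244.9))]), plane("scene",(200.5,242),.042),plane("side",(283.6,244.9),.042))
e=[plane("scene",A(p),.044) for p in ((108,165),(556,190))]
d=e[1]-e[0];print("ends",e,np.linalg.norm(d),np.degrees(np.arctan2(d[1],d[0])),(e[0]+e[1])/2)
sc=[B(p) for p in ((352,198),(398,225),(167,452),(122,422))]
sd=[D(p) for p in ((155,181),(208,167),(390,353),(340,370))]
P=[tri([ray("scene",a),ray("side",b)]) for a,b in zip(sc,sd)]
for p in P: print(np.round(p[0],4),np.round(p[1],4))
X=np.array([p[0] for p in P]);f=X[:2].mean(0);n=X[2:].mean(0);print("strip c",X.mean(0),"L",np.linalg.norm(f-n),"dir",np.degrees(np.arctan2(*(f-n)[[1,0]])),"slope",(f-n)[2]/np.linalg.norm(f-n))
fb=[B(p) for p in ((325,152),(467,238),(205,518),(52,412))];db=[D(p) for p in ((80,183),(245,138),(472,360),(290,425))]
Q=np.array([tri([ray("scene",a),ray("side",b)])[0] for a,b in zip(fb,db)]);print(np.round(Q,4),Q.mean(0))
g=Q[:2].mean(0)-Q[2:].mean(0);print(np.linalg.norm(g),np.degrees(np.arctan2(g[1],g[0])),g[2]/np.linalg.norm(g))
print("knob top",tri([ray("scene",B((481,63))),ray("side",D((103,60)))]))
print("knob top plane",plane("scene",B((481,63)),.115),plane("side",D((103,62)),.115))
E
```

```text
level (array([ 0.4448343 , -0.27196629,  0.03867998]), [np.float64(0.0009310291850836085), np.float64(0.0009310291850836909)]) [ 0.44687375 -0.27425968  0.042     ] [ 0.44222506 -0.27349774  0.042     ]
ends [array([ 0.36948032, -0.31656575,  0.044     ]), array([ 0.52740934, -0.23056368,  0.044     ])] 0.17982750645988235 28.571010059955864 [ 0.44844483 -0.27356471  0.044     ]
[0.5347 0.1627 0.086 ] [0.0004 0.0004]
[0.5686 0.158  0.0858] [0.0007 0.0007]
[ 0.5365 -0.0471  0.0733] [0.001 0.001]
[ 0.5048 -0.0444  0.0749] [0.0004 0.0004]
strip c [0.53615566 0.05730141 0.08000451] L 0.2087149975774219 dir 81.45601388012588 slope 0.05634534754966739
[[ 0.501   0.1891  0.0845]
 [ 0.6071  0.1724  0.085 ]
 [ 0.5748 -0.0686  0.0644]
 [ 0.4634 -0.0544  0.0649]] [0.53660071 0.05960888 0.07470776]
0.24558716813674708 81.78105845762538 0.08183492364301563
knob top (array([0.56418279, 0.26341432, 0.12063987]), [np.float64(0.007046676962638904), np.float64(0.007046676962638905)])
knob top plane [0.55773804 0.27835916 0.115     ] [0.56534427 0.25771166 0.115     ]
```

Crop A shows the chosen level with a single vial and its bubble near mid-vial, around (201,242). Its length measures 180 mm, so it is the right one, at about (0.446,-0.2735) with its length at 28.6°. The shelf centre is about (0.536,0.058,0.080) with its y at 81.5°, and the knob is about (0.565,0.262).

```bash
python3 -m handwheel '[[-1,[-695,502,90],[0,0,136]],[-1,[-695,502,90],[0,0,136]],[-1,[-695,502,90],[0,0,136]],[-1,[-695,502,90],[0,0,136]],[-1,[-695,502,90],[0,0,136]],[-1,[-695,502,90],[0,0,136]],[-1,[-695,502,90],[0,0,136]],[-1,[-695,502,90],[0,0,136]],[-1,[-695,502,90],[0,0,136]],[-1,[-695,502,90],[0,0,136]]]' 30
cat > rel.py <<'E'
# rel.py: shift/turn to a world target (x y z heading_deg [pitch about tool x deg])
import sys
from h import *
from scipy.spatial.transform import Rotation as R
a=list(map(float,sys.argv[1:]));s=arm.observe();O=s["orientation"]
h=np.radians(a[3]);x=np.array([np.cos(h),np.sin(h),0]);z=np.array([0,0,-1.]);T=np.column_stack([x,np.cross(z,x),z])
if len(a)>4: T=T@R.from_euler("x",a[4],degrees=True).as_matrix()
print("t",s["time"],"p",np.round(s["position"],4),"head",round(np.degrees(np.arctan2(O[1,0],O[0,0])),2),"w",round(s["grip_width"],4),"F",np.round(s["ft_force"],2),"q",np.round(s["q"],1))
print("shift",np.round(1000*O.T@(np.array(a[:3])-s["position"]),1),"turn",np.round(R.from_matrix(O.T@T).as_rotvec(degrees=True),2))
E
python3 rel.py 0.446 -0.2735 0.15 -61.4
```

```text
time: 0.98
position: [0.2905, 0.1404, 0.1972]
orientation: [[0.999, 0.047, 0.001], [0.047, -0.999, -0.0], [0.001, 0.0, -1.0]]
ft_force: [0.5, 0.4, -0.5]
grip_width: 0.0931
t 0.9833 p [0.2905 0.1404 0.1972] head 2.71 w 0.0931 F [ 0.51  0.42 -0.51] q [ 17.5  -1.  127.5  -0.   53.5  14.8]
shift [135.6 420.8  47.4] turn [-1.000e-02 -5.000e-02  6.411e+01]
```

```bash
python3 -m handwheel '[[-1,[136,421,47],[0,0,64]],[-1,[136,421,47],[0,0,64]],[-1,[136,421,47],[0,0,64]],[-1,[136,421,47],[0,0,64]],[-1,[136,421,47],[0,0,64]],[-1,[136,421,47],[0,0,64]],[-1,[136,421,47],[0,0,64]],[-1,[136,421,47],[0,0,64]],[-1,[136,421,47],[0,0,64]],[-1,[136,421,47],[0,0,64]]]'
python3 -m handwheel '[[-1,[0,30,0],[0,0,0.1]],[-1,[0,30,0],[0,0,0.1]],[-1,[0,30,0],[0,0,0.1]]]'
python3 rel.py 0.446 -0.2735 0.15 -61.4
python3 - <<'E'
from h import *
s=arm.observe();im=optics.read_camera("wrist");cv2.imwrite("pics/w1.png",im[:,:,::-1])
E
```

```text
time: 1.82
position: [0.4361, -0.2481, 0.1531]
orientation: [[0.473, -0.881, 0.001], [-0.881, -0.473, -0.0], [0.0, -0.0, -1.0]]
ft_force: [1.1, 0.5, -0.1]
grip_width: 0.093
time: 2.07
position: [0.4088, -0.2628, 0.1526]
orientation: [[0.469, -0.883, -0.0], [-0.883, -0.469, 0.001], [-0.001, -0.0, -1.0]]
ft_force: [-0.2, 1.3, 0.4]
grip_width: 0.093
t 2.0667 p [ 0.4088 -0.2628  0.1526] head -62.0 w 0.093 F [-0.15  1.3   0.43] q [-38.2  20.4 108.7   0.   51.   23.8]
shift [ 26.9 -27.8   2.6] turn [-0.    0.05 -0.6 ]
```

View pics/w1.png

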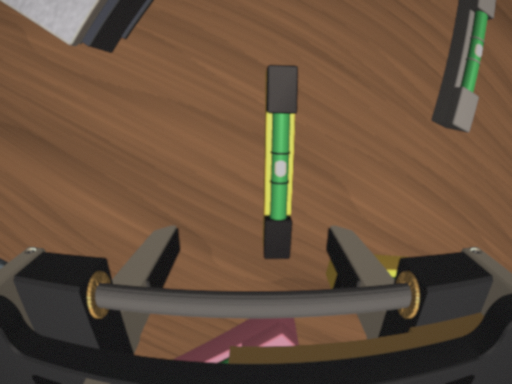

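The wrist view shows the small yellow level from (283,66) to (277,258). I measure it here.

```bash
python3 - <<'E'
from h import *
s=arm.observe()
e=[plane("wrist",p,.044,s)for p in ((283,66.5),(277,257.5))];d=e[0]-e[1]
print(e,np.linalg.norm(d),np.degrees(np.arctan2(d[1],d[0])),(e[0]+e[1])/2)
# vial ends
e=[plane("wrist",p,.044,s)for p in ((282,113),(278,218))];print((e[0]+e[1])/2)
w=[plane("wrist",p,.044,s)for p in ((267,90),(298,90))];print(np.linalg.norm(w[0]-w[1]))
E
python3 rel.py 0.446 -0.2735 0.03 -61.4
```

```text
[array([ 0.52213998, -0.23033006,  0.044     ]), array([ 0.3662547 , -0.31155457,  0.044     ])] 0.1757772469534884 27.5219075847087 [ 0.44419734 -0.27094231  0.044     ]
[ 0.44467254 -0.27013681  0.044     ]
0.02615249147148549
t 2.1167 p [ 0.4094 -0.2621  0.153 ] head -61.92 w 0.093 F [ 0.59 -0.51  0.35] q [-38.1  20.3 108.7   0.   51.   23.8]
shift [ 27.3 -26.9 123. ] turn [-0.03  0.01 -0.52]
```

```bash
python3 -m handwheel '[[-1,[25,-27,20],[0,0,0]],[-1,[25,-27,50],[0,0,0]],[-1,[25,-27,85],[0,0,0]],[-1,[25,-27,110],[0,0,0]],[-1,[25,-27,122],[0,0,0]],[-1,[25,-27,124],[0,0,0]],[0.6,[25,-27,124],[0,0,0]],[0.6,[25,-27,124],[0,0,0]],[0.9,[25,-27,124],[0,0,0]],[0.9,[25,-27,124],[0,0,0]]]' 30
python3 -m handwheel '[[1,[0,0,0],[0,0,0]],[1,[0,0,0],[0,0,0]],[1,[0,0,0],[0,0,0]]]'
python3 - <<'E'
from h import *
im=optics.read_camera("wrist");cv2.imwrite("pics/w2.png",im[:,:,::-1])
E
```

```text
time: 2.95
position: [0.4457, -0.2719, 0.0304]
orientation: [[0.471, -0.882, 0.002], [-0.882, -0.471, -0.001], [0.002, -0.001, -1.0]]
ft_force: [0.2, -0.3, -0.3]
grip_width: 0.0708
time: 3.2
position: [0.4459, -0.272, 0.0308]
orientation: [[0.471, -0.882, 0.003], [-0.882, -0.471, -0.001], [0.003, -0.002, -1.0]]
ft_force: [0.4, 0.8, 0.0]
grip_width: 0.0513
```

View pics/w2.png

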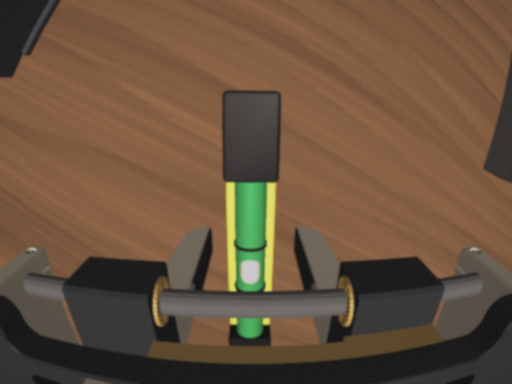

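The fingers straddle the vial section at (250,270), centred on the level. I keep closing.

```bash
python3 -m handwheel '[[1,[0,0,0],[0,0,0]],[1,[0,0,0],[0,0,0]],[1,[0,0,0],[0,0,0]],[1,[0,0,0],[0,0,0]],[1,[0,0,0],[0,0,0]],[1,[0,0,0],[0,0,0]]]' 30
python3 rel.py 0.536 0.058 0.19 -8.5
```

```text
time: 3.75
position: [0.4456, -0.2718, 0.0305]
orientation: [[0.471, -0.882, 0.002], [-0.882, -0.471, -0.001], [0.002, -0.001, -1.0]]
ft_force: [-1.0, 1.5, 2.0]
grip_width: 0.0259
t 3.75 p [ 0.4456 -0.2718  0.0305] head -61.93 w 0.0259 F [-0.98  1.53  1.99] q [-36.5  35.3 106.7   0.   37.9  25.4]
shift [-248.2 -235.2 -159.6] turn [-3.000e-02 -1.300e-01 -5.343e+01]
```

```bash
python3 -m handwheel '[[1,[0,0,-40],[0,0,0]],[1,[0,0,-80],[0,0,0]],[1,[-30,-28,-110],[0,0,-7]],[1,[-57,-55,-130],[0,0,-14]],[1,[-85,-82,-140],[0,0,-21]],[1,[-112,-108,-140],[0,0,-28]],[1,[-140,-134,-140],[0,0,-35]],[1,[-168,-160,-140],[0,0,-42]],[1,[-195,-186,-140],[0,0,-48]],[1,[-222,-210,-140],[0,0,-53]]]'
python3 rel.py 0.536 0.058 0.16 -8.5
```

```text
time: 4.58
position: [0.5263, 0.0251, 0.1703]
orientation: [[0.989, -0.149, 0.002], [-0.149, -0.989, -0.001], [0.002, 0.001, -1.0]]
ft_force: [1.2, -1.0, -3.6]
grip_width: 0.026
t 4.5833 p [0.5263 0.0251 0.1703] head -8.59 w 0.026 F [ 1.17 -1.03 -3.56] q [-2.300e+00  2.260e+01  1.021e+02 -1.000e-01  5.520e+01  6.300e+00]
shift [  4.6 -33.9  10.3] turn [ 0.04 -0.14 -0.09]
```

```bash
python3 -m handwheel '[[1,[5,-34,10],[3,0,0]],[1,[5,-34,10],[3,0,0]],[1,[5,-34,10],[3,0,0]]]'
python3 rel.py 0.536 0.058 0.16 -8.5 3
python3 - <<'E'
from h import *
for n in ("wrist","scene"):
    im=optics.read_camera(n);
    if n=="scene": im=cv2.resize(im[100:230,220:350],None,fx=4.5,fy=4.5,interpolation=cv2.INTER_CUBIC)
    cv2.imwrite(f"pics/{n}3.png",im[:,:,::-1])
E
```

```text
time: 4.83
position: [0.536, 0.059, 0.1595]
orientation: [[0.989, -0.147, 0.008], [-0.147, -0.988, 0.051], [0.001, -0.051, -0.999]]
ft_force: [0.7, -0.4, -1.7]
grip_width: 0.0262
t 4.8333 p [0.536  0.059  0.1595] head -8.47 w 0.0262 F [ 0.68 -0.43 -1.69] q [ -0.   24.4 101.2   3.6  54.    6.3]
shift [ 0.1  0.9 -0.6] turn [ 0.06 -0.05  0.03]
```

View pics/wrist3.png

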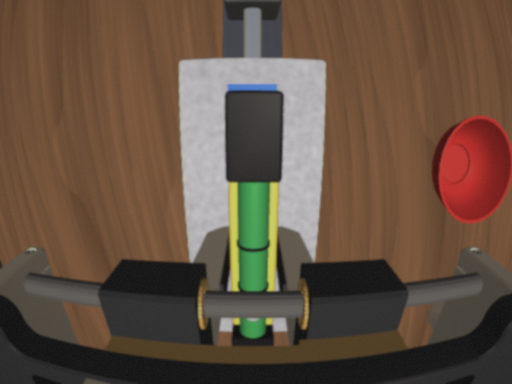

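View pics/scene3.png

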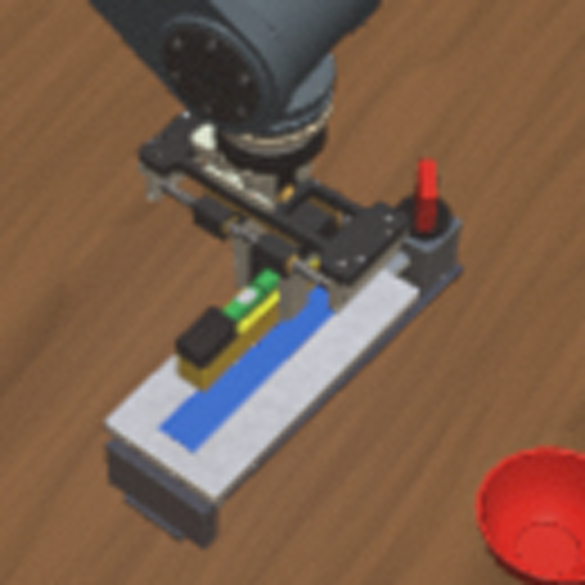

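The level hangs directly over and along the blue strip. I check the board's end corners, (180,62) and (325,62), against my estimate of the centre.

```bash
python3 - <<'E'
from h import *
s=arm.observe()
a,b=[plane("wrist",p,.086,s) for p in ((180,62),(325,60))];d=b-a;print(a,b,np.linalg.norm(d),np.degrees(np.arctan2(d[1],d[0])))
m=(a+b)/2;print("mid",m,"center",m-.125*np.array([np.cos(np.radians(81.5)),np.sin(np.radians(81.5)),0]))
print("strip end",plane("wrist",(253,86),.085,s))
E
```

```text
[0.50025974 0.18369306 0.086     ] [0.60816918 0.16901271 0.086     ] 0.10890344760919862 -7.747141921694012
mid [0.55421446 0.17635289 0.086     ] center [0.53573828 0.0527259  0.086     ]
strip end [0.55141032 0.15554457 0.085     ]
```

```bash
python3 -m handwheel '[[1,[0,3,15],[0,0,0]],[1,[0,3,30],[0,0,0]],[1,[0,3,40],[0,0,0]],[1,[0,3,43],[0,0,0]],[1,[0,3,45],[0,0,0]],[1,[0,3,45],[0,0,0]]]'
python3 - <<'E'
from h import *
for n in ("scene","side"):
    im=optics.read_camera(n);
    im=im[100:230,220:350] if n=="scene" else im[130:230,190:290]
    im=cv2.resize(im,None,fx=4.5,fy=4.5,interpolation=cv2.INTER_CUBIC)
    cv2.imwrite(f"pics/{n}4.png",im[:,:,::-1])
E
```

```text
time: 5.43
position: [0.5362, 0.0563, 0.1152]
orientation: [[0.989, -0.15, 0.01], [-0.15, -0.987, 0.05], [0.002, -0.051, -0.999]]
ft_force: [-0.5, 0.6, -2.6]
grip_width: 0.0261
```

View pics/scene4.png

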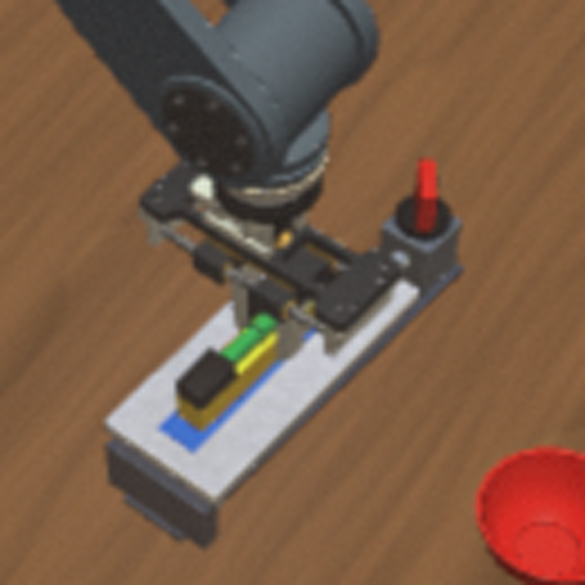

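View pics/side4.png

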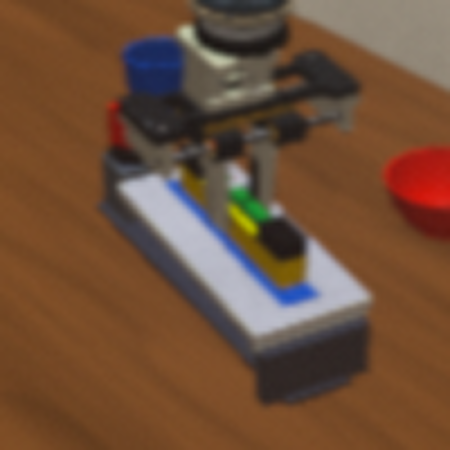

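The level hangs a few mm above the strip. I lower it in small steps and watch the force.

```bash
python3 -m handwheel '[[1,[0,0,1],[0,0,0]],[1,[0,0,2],[0,0,0]],[1,[0,0,3],[0,0,0]],[1,[0,0,3],[0,0,0]]]'
python3 -m handwheel '[[1,[0,0,1],[0,0,0]],[1,[0,0,2],[0,0,0]],[1,[0,0,2],[0,0,0]]]'
python3 -m handwheel '[[1,[0,0,1],[0,0,0]],[1,[0,0,1],[0,0,0]],[1,[0,0,1],[0,0,0]]]'
```

```text
time: 5.87
position: [0.5368, 0.0567, 0.1129]
orientation: [[0.989, -0.15, 0.011], [-0.15, -0.987, 0.05], [0.004, -0.051, -0.999]]
ft_force: [-0.1, -1.0, 2.5]
grip_width: 0.026
time: 6.12
position: [0.5371, 0.0569, 0.1112]
orientation: [[0.989, -0.149, 0.012], [-0.15, -0.987, 0.05], [0.004, -0.051, -0.999]]
ft_force: [-0.4, 0.9, 4.7]
grip_width: 0.0254
time: 6.37
position: [0.5373, 0.057, 0.1107]
orientation: [[0.989, -0.149, 0.012], [-0.15, -0.987, 0.05], [0.005, -0.051, -0.999]]
ft_force: [-1.3, 0.1, 7.8]
grip_width: 0.0258
```

```bash
python3 -m handwheel '[[1,[0,0,-2],[0,0,0]],[1,[0,0,-2],[0,0,0]],[0.3,[0,0,-2],[0,0,0]],[0,[0,0,-2],[0,0,0]],[-1,[0,0,-2],[0,0,0]],[-1,[0,0,-2],[0,0,0]],[-1,[0,0,-2],[0,0,0]],[-1,[0,0,-2],[0,0,0]],[-1,[0,0,-2],[0,0,0]],[-1,[0,0,-2],[0,0,0]]]'
python3 - <<'E'
from h import *
for n in ("scene","wrist"):
    im=optics.read_camera(n);
    if n=="scene": im=cv2.resize(im[100:230,220:350],None,fx=4.5,fy=4.5,interpolation=cv2.INTER_CUBIC)
    cv2.imwrite(f"pics/{n}5.png",im[:,:,::-1])
E
```

```text
time: 7.2
position: [0.5372, 0.057, 0.1127]
orientation: [[0.989, -0.149, 0.012], [-0.15, -0.987, 0.05], [0.005, -0.051, -0.999]]
ft_force: [1.0, -0.5, 0.3]
grip_width: 0.0743
```

View pics/scene5.png

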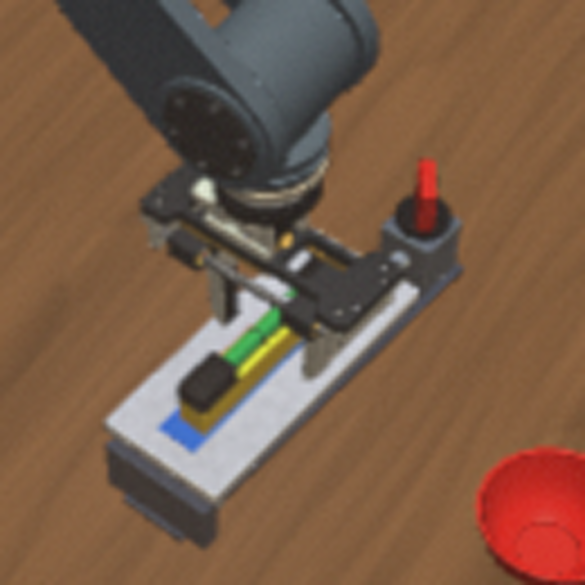

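View pics/wrist5.png

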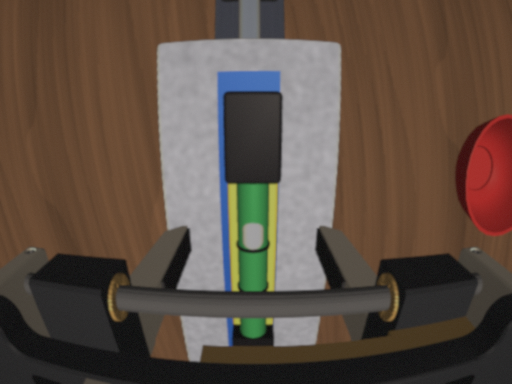

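The level lies let go on the strip, lengthwise, with its bubble at (253,236), beyond the line on the foot side as expected. I rise and look at the knob.

```bash
python3 rel.py 0.550 0.15 0.22 -8.5
python3 -m handwheel '[[-1,[0,0,-20],[0,0,0]],[-1,[0,0,-50],[0,0,0]],[-1,[0,0,-80],[0,0,0]],[-1,[10,-25,-105],[-3,0,0]],[-1,[10,-60,-105],[-3,0,0]],[-1,[10,-90,-105],[-3,0,0]],[-1,[10,-90,-105],[-3,0,0]]]'
python3 - <<'E'
from h import *
s=arm.observe();print(s["time"],s["position"])
im=optics.read_camera("wrist");cv2.imwrite("pics/w6.png",im[:,:,::-1]);np.savez("w6.npz",im=im,p=s["position"],o=s["orientation"])
E
```

```text
t 7.3 p [0.5372 0.057  0.1127] head -8.62 w 0.0827 F [-0.03 -0.23  0.45] q [ -0.3  28.4 102.9   3.9  48.1   5.8]
shift [  -0.8  -99.3 -102.3] turn [-2.95 -0.28 -0.11]
time: 7.88
position: [0.5598, 0.1431, 0.223]
orientation: [[0.989, -0.147, 0.006], [-0.147, -0.989, -0.0], [0.006, -0.001, -1.0]]
ft_force: [-0.3, 1.1, 0.2]
grip_width: 0.093
7.8833 [0.55980922 0.14313648 0.22298393]
```

View pics/w6.png

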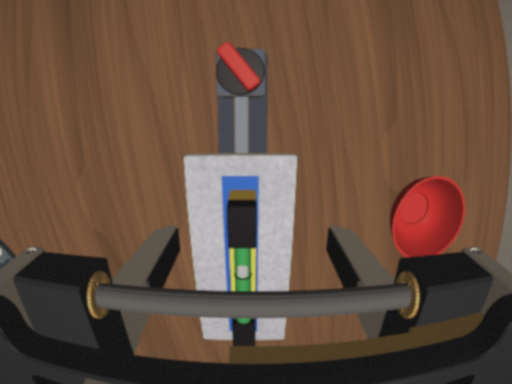

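```bash
python3 - <<'E'
from h import *
z=np.load("w6.npz");s=dict(position=z["p"],orientation=z["o"]);im=z["im"].copy()
for st,c,m in blobs(mask(im,"red"),40):
    if c[1]<120:
        r=cv2.minAreaRect(cv2.findNonZero(m));b=cv2.boxPoints(r);print(c,r,np.round(b,1).tolist())
        W=np.array([plane("wrist",p,.115,s) for p in b]);print(np.round(W,4));
        e=[W[1]-W[0],W[2]-W[1]];L=max(e,key=np.linalg.norm);print([np.linalg.norm(x) for x in e],np.degrees(np.arctan2(L[1],L[0])),W.mean(0))
# disc centre
print("disc",plane("wrist",(241,71),.075,s))
# strip ends
print("board end",[plane("wrist",p,.086,s) for p in ((187,155),(298,155))])
e=[plane("wrist",p,.129,s) for p in ((242,201),)];print("level end",e)
cv2.imwrite("pics/w6c.png",cv2.resize(im[30:110,195:290],None,fx=7,fy=7,interpolation=cv2.INTER_CUBIC)[:,:,::-1])
E
```

```text
disc [0.56657085 0.25808796 0.075     ]
board end [array([0.50278971, 0.18612814, 0.086     ]), array([0.60889651, 0.16991465, 0.086     ])]
level end [array([0.551779  , 0.14595906, 0.129     ])]
```

View pics/w6c.png

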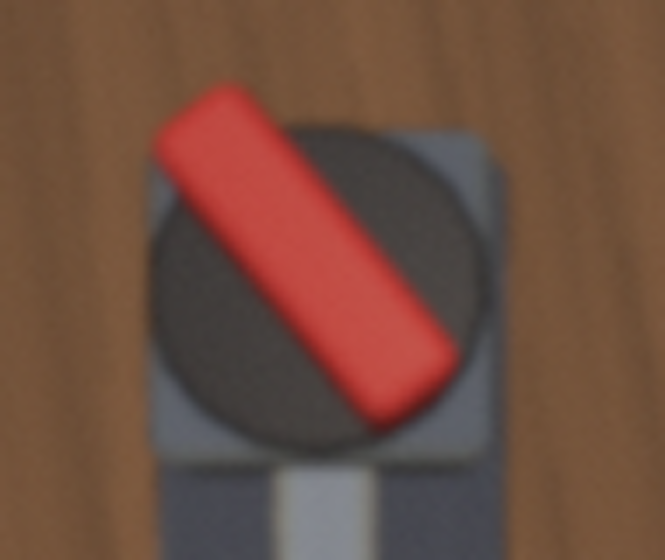

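```bash
python3 - <<'E'
from h import *
z=np.load("w6.npz");s=dict(position=z["p"],orientation=z["o"])
f=lambda p:((p[0]+.5)/7-.5+195,(p[1]+.5)/7-.5+30)
W=np.array([plane("wrist",f(p),.115,s) for p in ((157,142),(232,84),(460,352),(382,430))]);print(np.round(W,4))
L=(W[0]+W[1]-W[2]-W[3])/2;print(np.linalg.norm(L),np.linalg.norm(W[0]-W[1]),np.degrees(np.arctan2(L[1],L[0])),W.mean(0))
E
python3 rel.py 0.5665 0.2615 0.15 33
```

```text
[[0.5501 0.2749 0.115 ]
 [0.56   0.2806 0.115 ]
 [0.5819 0.2435 0.115 ]
 [0.5713 0.2355 0.115 ]]
0.04388859859636362 0.011374425919658414 119.36675559865206 [0.56582163 0.25861075 0.115     ]
t 7.9333 p [0.5593 0.1412 0.2224] head -8.45 w 0.0925 F [ 0.45 -1.25 -0.08] q [ 9.6 23.8 91.9 -0.1 64.  18.1]
shift [ -11.  -120.1   72.3] turn [  0.14  -0.27 -41.45]
```

The wing top spans (217,50) to (256,87). The knob stands about 38° counterclockwise of the board's y, with its axis at (0.566,0.259), 205 mm from the board centre as given. I go above it with the jaws at heading 29.4°.

```bash
python3 -m handwheel '[[-1,[-11,-117,72],[0,0,-38]],[-1,[-11,-117,72],[0,0,-38]],[-1,[-11,-117,72],[0,0,-38]],[-1,[-11,-117,72],[0,0,-38]],[-1,[-11,-117,72],[0,0,-38]],[-1,[-11,-117,72],[0,0,-38]],[-1,[-11,-117,72],[0,0,-38]],[-1,[-11,-117,72],[0,0,-38]]]'
python3 rel.py 0.566 0.2588 0.106 29.4
python3 - <<'E'
from h import *
im=optics.read_camera("wrist");cv2.imwrite("pics/w7.png",im[:,:,::-1])
E
```

```text
time: 8.6
position: [0.566, 0.2576, 0.1501]
orientation: [[0.871, 0.491, 0.005], [0.491, -0.871, -0.002], [0.003, 0.004, -1.0]]
ft_force: [-0.2, 0.2, 0.4]
grip_width: 0.0933
t 8.6 p [0.566  0.2576 0.1501] head 29.41 w 0.0933 F [-0.25  0.2   0.4 ] q [20.3 33.1 88.1 -0.2 58.6 -9. ]
shift [ 0.4 -1.2 44.1] turn [ 0.21 -0.19  0.01]
```

View pics/w7.png

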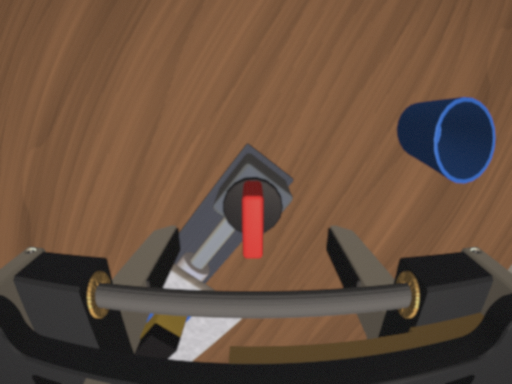

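The wing is centred at x=253 and parallel to the fingers. I go down and grip.

```bash
python3 -m handwheel '[[-1,[0,-1,20],[0,0,0]],[-1,[0,-1,38],[0,0,0]],[-1,[0,-1,44],[0,0,0]],[0.9,[0,-1,44],[0,0,0]],[1,[0,-1,44],[0,0,0]],[1,[0,-1,44],[0,0,0]],[1,[0,-1,44],[0,0,0]],[1,[0,-1,44],[0,0,0]],[1,[0,-1,44],[0,0,0]],[1,[0,-1,44],[0,0,0]]]' 45
python3 -m handwheel '[[1,[0,0,0],[0,0,0]],[1,[0,0,0],[0,0,0]],[1,[0,0,0],[0,0,0]],[1,[0,0,0],[0,0,0]],[1,[0,0,0],[0,0,0]],[1,[0,0,0],[0,0,0]]]'
python3 rel.py 0.566 0.2588 0.106 -10
python3 - <<'E'
from h import *
im=optics.read_camera("wrist");cv2.imwrite("pics/w8.png",im[:,:,::-1])
im=optics.read_camera("scene");cv2.imwrite("pics/s8.png",cv2.resize(im[100:230,220:350],None,fx=4.5,fy=4.5,interpolation=cv2.INTER_CUBIC)[:,:,::-1])
E
```

```text
time: 9.48
position: [0.5659, 0.2585, 0.1066]
orientation: [[0.871, 0.491, 0.005], [0.491, -0.871, -0.001], [0.004, 0.004, -1.0]]
ft_force: [-0.4, -1.0, 0.3]
grip_width: 0.0508
time: 9.98
position: [0.5655, 0.2583, 0.1066]
orientation: [[0.871, 0.491, 0.004], [0.491, -0.871, -0.002], [0.003, 0.004, -1.0]]
ft_force: [-1.6, -0.7, -0.6]
grip_width: 0.0137
t 9.9833 p [0.5655 0.2583 0.1066] head 29.4 w 0.0137 F [-1.64 -0.69 -0.57] q [20.3 36.3 89.6 -0.2 54.  -8.9]
shift [ 0.7 -0.2  0.6] turn [ 0.15 -0.21 39.4 ]
```

View pics/w8.png

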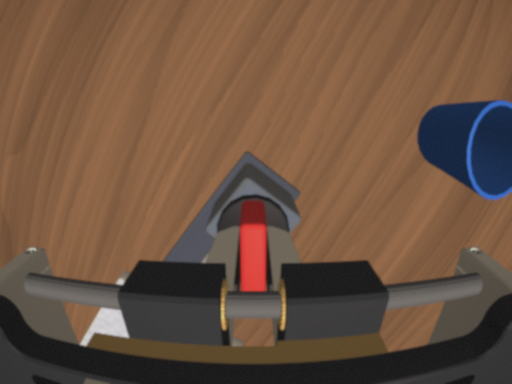

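View pics/s8.png

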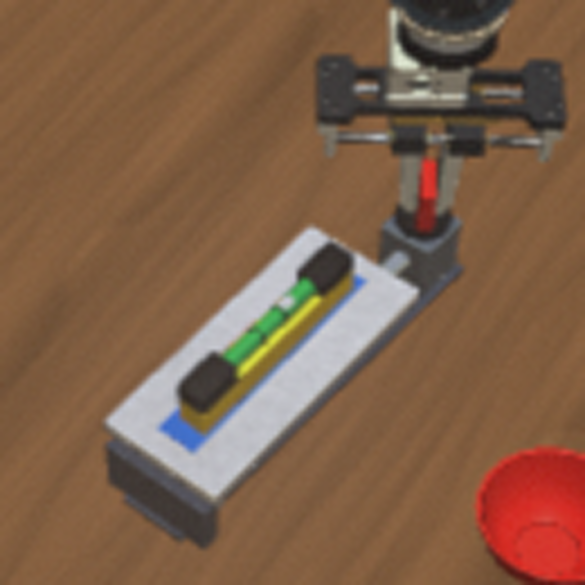

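The grip is on the wing (13.7 mm), and the scene camera sees the whole level. The bubble sits roughly 20 mm towards the foot, a slope of about 0.06 including the 0.02 lift, so the knob needs about 1.2 rad clockwise. I turn 55° first.

```bash
python3 -m handwheel '[[1,[0,0,0],[0,0,5]],[1,[0,0,0],[0,0,11]],[1,[0,0,0],[0,0,17]],[1,[0,0,0],[0,0,23]],[1,[0,0,0],[0,0,29]],[1,[0,0,0],[0,0,35]],[1,[0,0,0],[0,0,41]],[1,[0,0,0],[0,0,47]],[1,[0,0,0],[0,0,52]],[1,[0,0,0],[0,0,55]]]' 45
python3 -m handwheel '[[1,[0,0,0],[0,0,0]],[1,[0,0,0],[0,0,0]],[1,[0,0,0],[0,0,0]],[1,[0,0,0],[0,0,0]],[1,[0,0,0],[0,0,0]],[1,[0,0,0],[0,0,0]],[1,[0,0,0],[0,0,0]],[1,[0,0,0],[0,0,0]],[1,[0,0,0],[0,0,0]],[1,[0,0,0],[0,0,0]]]'
python3 rel.py 0.566 0.2588 0.106 -20
cat > bub.py <<'E'
import sys
from h import *
im=optics.read_camera("scene");c=cv2.resize(im[140:205,240:320],None,fx=9,fy=9,interpolation=cv2.INTER_CUBIC)
cv2.imwrite(f"pics/{sys.argv[1]}.png",c[:,:,::-1])
h=hsv(im)
g=mask(im,"green");g[:,:240]=0;g[:,320:]=0;g[:140]=0;g[205:]=0
ys,xs=np.nonzero(g);w=g>0
P=np.c_[xs,ys].astype(float)
m=P.mean(0);u=np.linalg.svd(P-m)[2][0];u=u if u[0]>0 else -u
t=(P-m)@u;print("green n",len(t),"range",t.min(),t.max(),"mid",m+u*(t.min()+t.max())/2,u)
E
python3 bub.py b9
```

```text
time: 10.92
position: [0.5649, 0.2582, 0.1065]
orientation: [[0.9, -0.436, 0.003], [-0.436, -0.9, -0.002], [0.003, 0.001, -1.0]]
ft_force: [-3.7, -1.4, 4.6]
grip_width: 0.0136
time: 11.75
position: [0.5649, 0.2582, 0.1065]
orientation: [[0.9, -0.436, 0.003], [-0.436, -0.9, -0.002], [0.003, 0.001, -1.0]]
ft_force: [-2.9, 0.0, 2.6]
grip_width: 0.0137
t 11.75 p [0.5649 0.2582 0.1065] head -25.86 w 0.0137 F [-2.92  0.01  2.58] q [20.3 36.2 89.6 -0.2 54.  46.3]
shift [ 0.8 -1.   0.5] turn [ 0.07 -0.19 -5.86]
green n 81 range -11.73913511550671 13.075495708891484 mid [280.08393101 171.63359366] [ 0.73533808 -0.67770045]
```

View pics/b9.png

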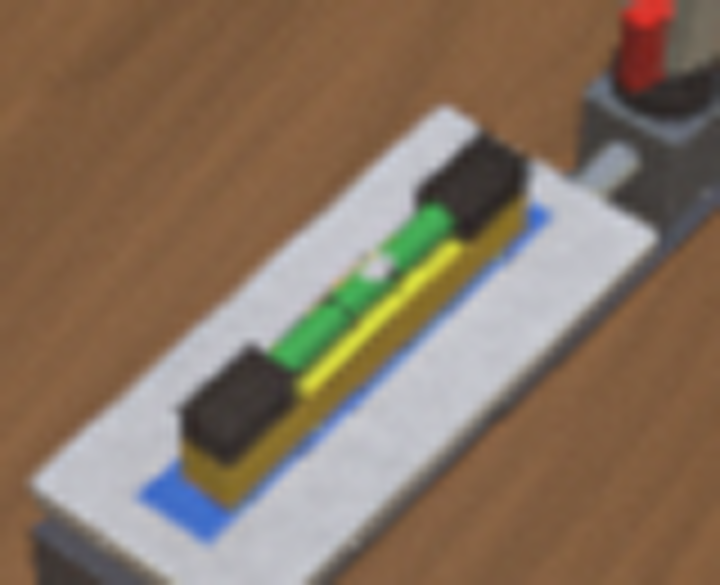

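Bubble at (376,267) against the vial middle at (361,286), about 10 mm towards the foot. With the board sprung up it should be about 7 mm when correct (0.02 lift × 0.35), so I turn about 14° more.

```bash
python3 -m handwheel '[[1,[0,0,0],[0,0,5]],[1,[0,0,0],[0,0,10]],[1,[0,0,0],[0,0,14]],[1,[0,0,0],[0,0,14]],[1,[0,0,0],[0,0,14]],[1,[0,0,0],[0,0,14]],[1,[0,0,0],[0,0,14]],[1,[0,0,0],[0,0,14]],[1,[0,0,0],[0,0,14]],[1,[0,0,0],[0,0,14]]]' 45
python3 -m handwheel '[[1,[0,0,0],[0,0,0]],[1,[0,0,0],[0,0,0]],[1,[0,0,0],[0,0,0]],[1,[0,0,0],[0,0,0]],[1,[0,0,0],[0,0,0]],[1,[0,0,0],[0,0,0]]]'
python3 rel.py 0.566 0.2588 0.106 -40
python3 bub.py b10
```

```text
time: 12.63
position: [0.5648, 0.2583, 0.1065]
orientation: [[0.768, -0.641, 0.002], [-0.641, -0.768, -0.002], [0.003, 0.0, -1.0]]
ft_force: [-3.9, 0.1, 4.4]
grip_width: 0.0141
time: 13.13
position: [0.5648, 0.2583, 0.1065]
orientation: [[0.768, -0.641, 0.002], [-0.641, -0.768, -0.002], [0.003, 0.0, -1.0]]
ft_force: [-5.0, 0.3, 3.0]
grip_width: 0.0137
t 13.1333 p [0.5648 0.2583 0.1065] head -39.84 w 0.0137 F [-4.97  0.3   2.97] q [20.4 36.2 89.6 -0.2 54.  60.3]
shift [ 0.6 -1.2  0.5] turn [ 0.01 -0.19  0.16]
green n 85 range -12.163735746399286 12.65753665754682 mid [280.19439416 171.76326028] [ 0.73968862 -0.67294929]
```

View pics/b10.png

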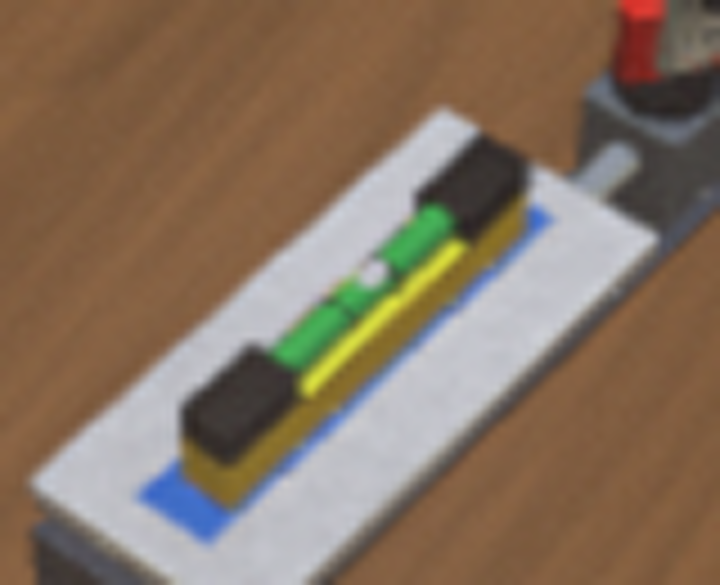

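Bubble now at (373,271), about 7 mm off centre as wanted for the sprung-up board. I release, rise and look from above.

```bash
python3 -m handwheel '[[0.5,[0,0,0],[0,0,0]],[0,[0,0,0],[0,0,0]],[-0.5,[0,0,0],[0,0,0]],[-0.5,[0,0,0],[0,0,0]],[-0.5,[0,0,0],[0,0,0]],[-0.5,[0,0,-15],[0,0,0]],[-0.5,[0,0,-45],[0,0,0]],[-0.5,[0,0,-80],[0,0,-7]],[-0.5,[0,0,-100],[0,0,-14]],[-0.5,[0,0,-110],[0,0,-21]]]' 30
python3 rel.py 0.532 0.020 0.25 -8.5
```

```text
time: 14.02
position: [0.5656, 0.2589, 0.2201]
orientation: [[0.948, -0.317, 0.007], [-0.317, -0.948, -0.001], [0.007, -0.002, -1.0]]
ft_force: [0.1, -0.2, 1.0]
grip_width: 0.0693
t 14.0167 p [0.5656 0.2589 0.2201] head -18.49 w 0.0693 F [ 0.08 -0.21  1.04] q [20.4 28.6 84.8 -0.2 66.3 39. ]
shift [ 44.1 237.2 -30. ] turn [-0.06 -0.39 -9.99]
```

```bash
python3 -m handwheel '[[-0.5,[7,40,0],[0,0,-5]],[-0.5,[15,80,0],[0,0,-10]],[-0.5,[22,120,5],[0,0,-10]],[-0.5,[30,160,15],[0,0,-10]],[-0.5,[37,200,25],[0,0,-10]],[-0.5,[46,240,30],[0,0,-10]],[-0.5,[46,257,30],[0,0,-10]],[-0.5,[46,257,30],[0,0,-10]]]'
python3 rel.py 0.528 0 0.19 -8.5
python3 - <<'E'
from h import *
s=arm.observe();im=optics.read_camera("wrist");cv2.imwrite("pics/w11.png",im[:,:,::-1]);np.savez("w11.npz",im=im,p=s["position"],o=s["orientation"])
E
```

```text
time: 14.68
position: [0.5271, -0.0025, 0.1897]
orientation: [[0.988, -0.151, 0.006], [-0.151, -0.989, -0.001], [0.006, 0.0, -1.0]]
ft_force: [-0.6, -0.1, 0.2]
grip_width: 0.0699
t 14.6833 p [ 0.5271 -0.0025  0.1897] head -8.69 w 0.0699 F [-0.61 -0.08  0.19] q [ -5.3  21.1 101.2  -0.   57.4   3.4]
shift [ 0.5 -2.6 -0.3] turn [ 0.01 -0.36 -0.19]
```

View pics/w11.png

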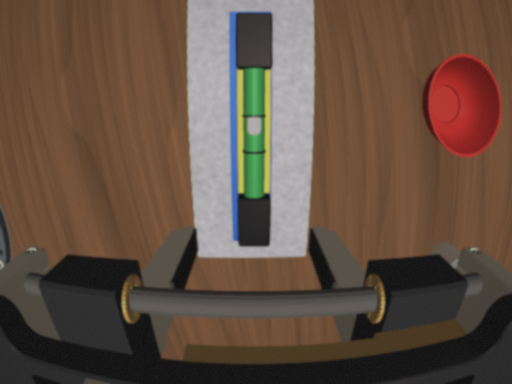

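```bash
python3 - <<'E'
from h import *
z=np.load("w11.npz");s=dict(position=z["p"],orientation=z["o"]);im=z["im"].copy()
cv2.imwrite("pics/w11c.png",cv2.resize(im[0:260,180:320],None,fx=2.3,fy=2.3,interpolation=cv2.INTER_CUBIC)[:,:,::-1])
col=im[60:205,252:257].mean(1);
g=hsv(im)[60:205,250:259];sat=g[:,:,1].mean(1);v=g[:,:,2].mean(1)
for i in range(40,110,1): print(60+i,int(sat[i]),int(v[i]),end=" | ")
f=lambda r,c=254,zz=.122:plane("wrist",(c,r),zz,s)
u=np.array([np.cos(np.radians(81.5)),np.sin(np.radians(81.5)),0])
a,b=f(115.5),f(152);mid=(a+b)/2;print("\nline gap",(a-b)@u,"bubble",(f(126)-mid)@u)
e1,e2=f(13,254),f(245,254);print("ends",e1,e2,(e1-e2)@u,(e1+e2)/2, np.degrees(np.arctan2(*(f(13,254)-f(245,254.5))[[1,0]])))
print("foot block centre",f(40))
for r in (40,220): print("width",[plane("wrist",(c,r),.08,s) for c in ((190,313) if r==40 else (194,309))])
E
```

```text
100 130 162 | 101 131 162 | 102 131 162 | 103 131 162 | 104 131 162 | 105 131 162 | 106 131 162 | 107 131 162 | 108 131 162 | 109 131 162 | 110 131 162 | 111 131 162 | 112 131 161 | 113 130 157 | 114 124 143 | 115 93 116 | 116 24 109 | 117 4 138 | 118 4 163 | 119 3 171 | 120 3 173 | 121 2 173 | 122 3 173 | 123 3 173 | 124 3 173 | 125 3 173 | 126 3 173 | 127 4 173 | 128 3 173 | 129 3 173 | 130 4 173 | 131 5 173 | 132 9 171 | 133 20 168 | 134 45 164 | 135 80 161 | 136 117 160 | 137 131 160 | 138 132 160 | 139 133 160 | 140 133 160 | 141 133 160 | 142 133 160 | 143 133 159 | 144 133 160 | 145 133 160 | 146 134 159 | 147 134 159 | 148 133 159 | 149 134 158 | 150 132 149 | 151 125 123 | 152 100 88 | 153 107 95 | 154 126 133 | 155 132 152 | 156 134 157 | 157 135 158 | 158 135 158 | 159 134 158 | 160 134 158 | 161 134 158 | 162 134 157 | 163 134 158 | 164 135 157 | 165 135 157 | 166 135 157 | 167 135 157 | 168 135 157 | 169 135 157 | 
line gap 0.026244513808000133 bubble 0.005631536773998446
ends [0.5509544  0.14427647 0.122     ] [ 0.52460254 -0.02902763  0.122     ] 0.1752955557237036 [0.53777847 0.05762442 0.122     ] 81.48392025066339
foot block centre [0.54783775 0.12390306 0.122     ]
width [array([0.49644891, 0.14302134, 0.08      ]), array([0.59945524, 0.1273039 , 0.08      ])]
width [array([ 0.47049082, -0.01653952,  0.08      ]), array([ 0.57635516, -0.03299751,  0.08      ])]
```

View pics/w11c.png

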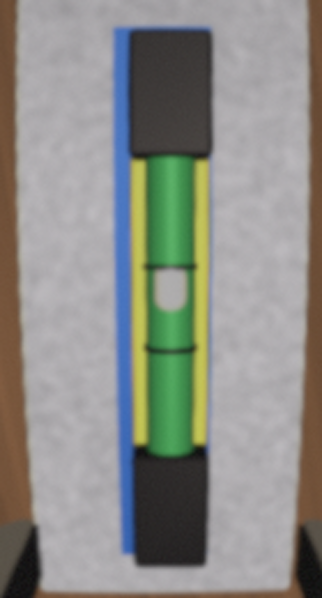

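Bubble at rows 116–135, centre about 5.6 mm towards the foot. Pressed it should read about −1 mm, within tolerance. The level's centre is within 3 mm of the board's centre. Next I press with closed fingers on the foot-side block at (0.548,0.125).

```bash
python3 -m handwheel '[[1,[0,-20,0],[0,0,0]],[1,[1,-50,0],[0,0,0]],[1,[1,-85,0],[0,0,0]],[1,[1,-115,0],[0,0,0]],[1,[1,-129,0],[0,0,0]],[1,[1,-129,0],[0,0,0]],[1,[1,-129,5],[0,0,0]],[1,[1,-129,10],[0,0,0]],[1,[1,-129,10],[0,0,0]],[1,[1,-129,10],[0,0,0]]]' 20
python3 -m handwheel '[[1,[0,0,4],[0,0,0]],[1,[0,0,8],[0,0,0]],[1,[0,0,12],[0,0,0]],[1,[0,0,16],[0,0,0]],[1,[0,0,16],[0,0,0]],[1,[0,0,16],[0,0,0]]]'
python3 rel.py 0.548 0.125 0.15 -8.5
python3 bub.py b12
```

```text
time: 15.57
position: [0.548, 0.1256, 0.1797]
orientation: [[0.988, -0.152, 0.006], [-0.152, -0.988, -0.001], [0.006, 0.0, -1.0]]
ft_force: [0.5, 0.6, -0.2]
grip_width: 0.0074
time: 16.07
position: [0.5479, 0.1256, 0.1633]
orientation: [[0.988, -0.152, 0.005], [-0.152, -0.988, -0.001], [0.006, 0.0, -1.0]]
ft_force: [0.4, 0.2, -0.3]
grip_width: 0.0005
t 16.0667 p [0.5479 0.1256 0.1633] head -8.73 w 0.0005 F [ 0.36  0.23 -0.31] q [ 8.2 26.4 97.2 -0.1 56.1 17. ]
shift [ 0.1  0.6 13.3] turn [ 0.01 -0.32 -0.23]
green n 84 range -12.01395343186558 12.803135292496545 mid [280.18362119 171.74514968] [ 0.73687463 -0.67602942]
```

View pics/b12.png

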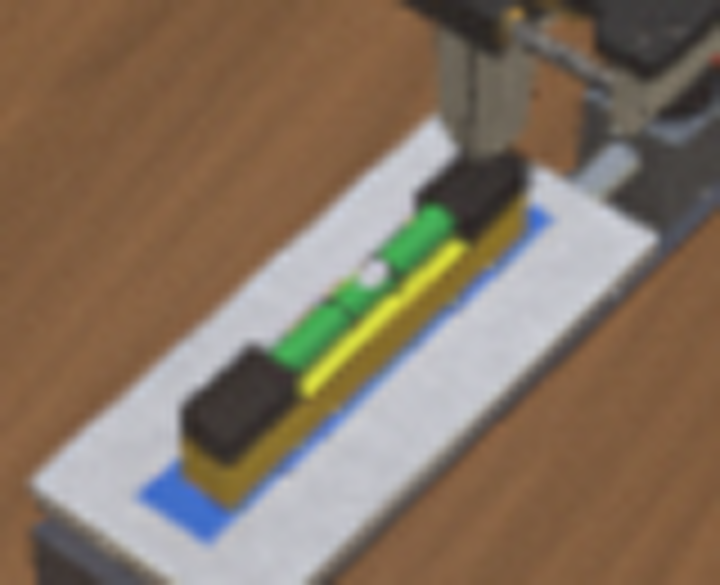

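The closed fingers are just above the foot-side block and the vial is in full view. I press in small steps.

```bash
python3 -m handwheel '[[1,[0,0,4],[0,0,0]],[1,[0,0,8],[0,0,0]],[1,[0,0,11],[0,0,0]],[1,[0,0,13],[0,0,0]],[1,[0,0,13],[0,0,0]]]'
python3 -m handwheel '[[1,[0,0,1],[0,0,0]],[1,[0,0,2],[0,0,0]],[1,[0,0,2],[0,0,0]]]'
python3 -m handwheel '[[1,[0,0,1],[0,0,0]],[1,[0,0,2],[0,0,0]],[1,[0,0,2],[0,0,0]]]'
```

```text
time: 16.53
position: [0.5479, 0.1256, 0.15]
orientation: [[0.988, -0.152, 0.005], [-0.152, -0.988, -0.001], [0.005, 0.0, -1.0]]
ft_force: [-0.7, 0.2, -0.1]
grip_width: 0.0004
time: 16.78
position: [0.5479, 0.1256, 0.1479]
orientation: [[0.988, -0.152, 0.005], [-0.152, -0.988, -0.001], [0.005, 0.0, -1.0]]
ft_force: [0.9, -0.4, -0.5]
grip_width: 0.0004
time: 17.03
position: [0.5478, 0.1256, 0.1457]
orientation: [[0.988, -0.152, 0.005], [-0.152, -0.988, -0.001], [0.005, 0.0, -1.0]]
ft_force: [-1.1, -0.3, -0.3]
grip_width: 0.0004
```

```bash
python3 -m handwheel '[[1,[0,0,1],[0,0,0]],[1,[0,0,2],[0,0,0]],[1,[0,0,2],[0,0,0]]]'
python3 -m handwheel '[[1,[0,0,1],[0,0,0]],[1,[0,0,2],[0,0,0]],[1,[0,0,2],[0,0,0]]]'
python3 -m handwheel '[[1,[0,0,1],[0,0,0]],[1,[0,0,1],[0,0,0]]]'
```

```text
time: 17.28
position: [0.5481, 0.1258, 0.1439]
orientation: [[0.988, -0.152, 0.006], [-0.152, -0.988, -0.001], [0.006, -0.0, -1.0]]
ft_force: [1.3, 2.3, 3.1]
grip_width: 0.0005
time: 17.53
position: [0.5481, 0.1259, 0.1418]
orientation: [[0.988, -0.152, 0.006], [-0.152, -0.988, -0.0], [0.006, -0.0, -1.0]]
ft_force: [1.2, 1.4, 2.8]
grip_width: 0.0001
time: 17.7
position: [0.5483, 0.126, 0.1409]
orientation: [[0.988, -0.152, 0.006], [-0.152, -0.988, -0.0], [0.006, -0.001, -1.0]]
ft_force: [0.2, 2.5, 5.8]
grip_width: 0.0004
```

```bash
python3 -m handwheel '[[1,[0,0,1],[0,0,0]],[1,[0,0,1.5],[0,0,0]],[1,[0,0,1.5],[0,0,0]]]'
python3 -m handwheel '[[1,[0,0,1.5],[0,0,0]],[1,[0,0,1.5],[0,0,0]]]'
```

```text
time: 17.95
position: [0.5492, 0.1261, 0.1406]
orientation: [[0.988, -0.152, 0.009], [-0.152, -0.988, -0.0], [0.008, -0.001, -1.0]]
ft_force: [-0.2, 1.0, 12.9]
grip_width: 0.0005
time: 18.12
position: [0.5501, 0.126, 0.1404]
orientation: [[0.988, -0.152, 0.011], [-0.152, -0.988, -0.0], [0.011, -0.002, -1.0]]
ft_force: [-2.0, 0.2, 15.2]
grip_width: 0.0004
```

The board is down on its stop at about 13–15 N. I hold so the bubble settles.

```bash
python3 -m handwheel '[[1,[-1,0,1.5],[0,0,0]],[1,[-1,0,1.5],[0,0,0]],[1,[-1,0,1.5],[0,0,0]],[1,[-1,0,1.5],[0,0,0]],[1,[-1,0,1.5],[0,0,0]],[1,[-1,0,1.5],[0,0,0]],[1,[-1,0,1.5],[0,0,0]],[1,[-1,0,1.5],[0,0,0]],[1,[-1,0,1.5],[0,0,0]],[1,[-1,0,1.5],[0,0,0]]]'
python3 - <<'E'
from h import *
for i in range(16):
    im=optics.read_camera("side" if i<15 else "scene")
    if i==14: cv2.imwrite("pics/sd13.png",cv2.resize(im[155:225,205:285],None,fx=8,fy=8,interpolation=cv2.INTER_CUBIC)[:,:,::-1])
print(arm.observe()["ft_force"],arm.observe()["time"])
E
python3 bub.py b13
```

```text
time: 18.95
position: [0.5501, 0.126, 0.1404]
orientation: [[0.988, -0.152, 0.014], [-0.152, -0.988, -0.0], [0.014, -0.002, -1.0]]
ft_force: [-2.2, 0.2, 15.3]
grip_width: 0.0009
[-1.91815984  0.65351362 16.48942972] 19.75
green n 78 range -12.423603801704287 11.750645337583228 mid [280.50358951 172.50408718] [ 0.75137104 -0.65987996]
```

View pics/b13.png

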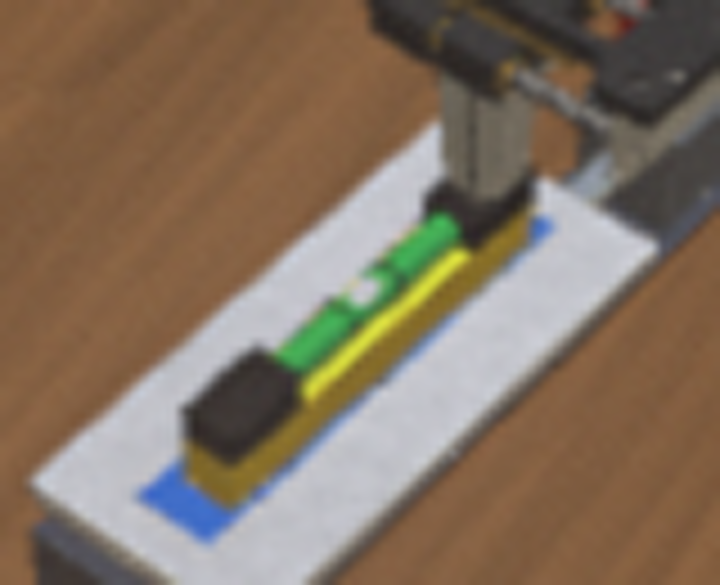

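View pics/sd13.png

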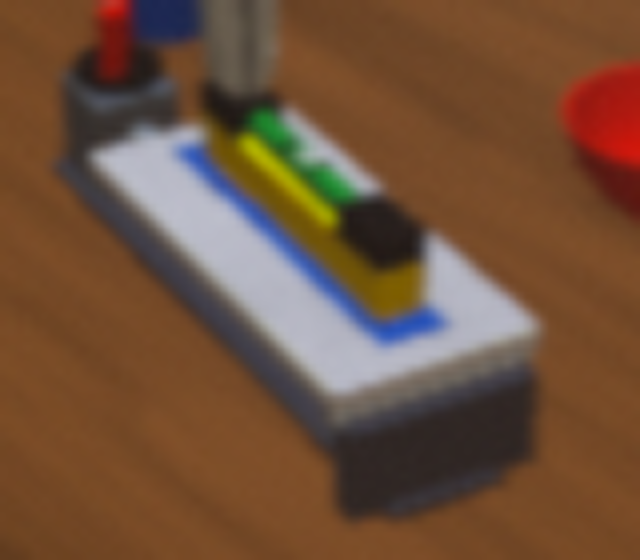

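From the scene camera the pressed bubble is between the lines, at (365,291) against lines near (348,309) and (396,266). At about 4 mm per pixel this could be −1 to −3 mm. For a sharper check I lift, turn the wrist round so its camera looks down on the vial, and press again.

```bash
python3 -m handwheel '[[1,[0,0,-10],[0,0,0]],[1,[0,0,-25],[0,0,-7]],[1,[0,0,-30],[0,0,-14]],[1,[0,0,-30],[0,0,-21]],[1,[0,0,-30],[0,0,-28]],[1,[0,0,-30],[0,0,-35]],[1,[0,0,-30],[0,0,-42]],[1,[0,0,-30],[0,0,-49]],[1,[0,0,-30],[0,0,-56]],[1,[0,0,-30],[0,0,-63]]]'
python3 -m handwheel '[[1,[0,0,0],[0,0,-7]],[1,[0,0,0],[0,0,-14]],[1,[0,0,0],[0,0,-21]],[1,[0,0,0],[0,0,-28]],[1,[0,0,0],[0,0,-35]],[1,[0,0,0],[0,0,-42]],[1,[0,0,0],[0,0,-49]],[1,[0,0,0],[0,0,-56]],[1,[0,0,0],[0,0,-63]],[1,[0,0,0],[0,0,-70]]]'
python3 rel.py 0.548 0.125 0.15 162
```

```text
time: 20.63
position: [0.5494, 0.1257, 0.1702]
orientation: [[0.579, 0.815, 0.013], [0.815, -0.579, -0.001], [0.007, 0.011, -1.0]]
ft_force: [0.4, -0.6, -0.0]
grip_width: 0.0005
time: 21.47
position: [0.549, 0.1254, 0.17]
orientation: [[-0.573, 0.819, 0.012], [0.819, 0.573, -0.001], [-0.008, 0.009, -1.0]]
ft_force: [0.5, 0.5, 0.1]
grip_width: 0.0004
t 21.4667 p [0.549  0.1254 0.17  ] head 124.98 w 0.0004 F [0.47 0.48 0.14] q [   8.2   25.9   97.    -0.2   56.5 -116.7]
shift [ 0.4 -1.2 20. ] turn [  0.34   0.61 -37.02]
```

```bash
python3 -m handwheel '[[1,[0,-1,0],[0,0,-7]],[1,[0,-1,5],[0,0,-14]],[1,[0,-1,10],[0,0,-21]],[1,[0,-1,15],[0,0,-28]],[1,[0,-1,17],[0.3,0.6,-35]],[1,[0,-1,17],[0.3,0.6,-35]],[1,[0,-1,17],[0.3,0.6,-35]]]'
python3 - <<'E'
from h import *
s=arm.observe();im=optics.read_camera("wrist");cv2.imwrite("pics/w14.png",im[:,:,::-1]);np.savez("w14.npz",im=im,p=s["position"],o=s["orientation"])
E
```

```text
time: 22.05
position: [0.5483, 0.1246, 0.1529]
orientation: [[-0.938, 0.346, 0.0], [0.346, 0.938, 0.0], [0.0, 0.0, -1.0]]
ft_force: [0.5, 0.3, 0.0]
grip_width: 0.0005
```

View pics/w14.png

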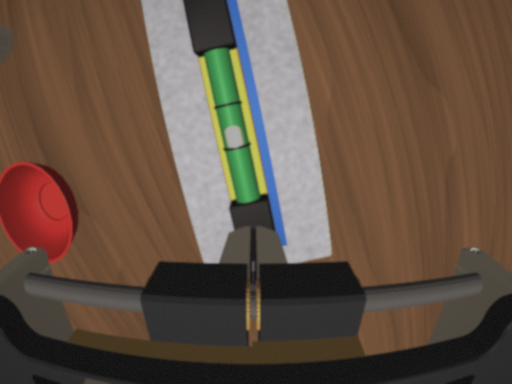

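The flipped view shows the whole vial clearly, with lines at (228,104) and (238,149) and the sprung bubble at (234,136). I press again.

```bash
python3 -m handwheel '[[1,[0,0,3],[0,0,0]],[1,[0,0,6],[0,0,0]],[1,[0,0,8],[0,0,0]],[1,[0,0,10],[0,0,0]],[1,[0,0,11],[0,0,0]],[1,[0,0,12],[0,0,0]],[1,[0,0,12],[0,0,0]]]'
python3 -m handwheel '[[1,[0,0,1],[0,0,0]],[1,[0,0,1.5],[0,0,0]],[1,[0,0,1.5],[0,0,0]],[1,[0,0,1.5],[0,0,0]]]'
```

```text
time: 22.68
position: [0.5485, 0.1248, 0.1411]
orientation: [[-0.938, 0.347, 0.001], [0.347, 0.938, 0.001], [-0.001, 0.001, -1.0]]
ft_force: [-0.3, 3.5, 2.9]
grip_width: 0.0004
time: 23.02
position: [0.5492, 0.1248, 0.1406]
orientation: [[-0.938, 0.347, 0.003], [0.347, 0.938, 0.001], [-0.002, 0.002, -1.0]]
ft_force: [-0.0, 1.0, 10.5]
grip_width: 0.0007
```

```bash
python3 -m handwheel '[[1,[0,0,2],[0,0,0]],[1,[0,0,2],[0,0,0]],[1,[0,0,2],[0,0,0]],[1,[0,0,2],[0,0,0]],[1,[0,0,2],[0,0,0]],[1,[0,0,2],[0,0,0]],[1,[0,0,2],[0,0,0]],[1,[0,0,2],[0,0,0]],[1,[0,0,2],[0,0,0]],[1,[0,0,2],[0,0,0]]]'
python3 - <<'E'
from h import *
for i in range(18):
    s=arm.observe();im=optics.read_camera("wrist")
cv2.imwrite("pics/w15.png",cv2.resize(im[60:220,160:320],None,fx=3.6,fy=3.6,interpolation=cv2.INTER_CUBIC)[:,:,::-1]);np.savez("w15.npz",im=im,p=s["position"],o=s["orientation"])
print(s["time"],s["position"],s["ft_force"],s["joint_velocities"].round(2))
E
```

```text
time: 23.85
position: [0.5502, 0.1247, 0.1404]
orientation: [[-0.938, 0.347, 0.006], [0.347, 0.938, 0.001], [-0.005, 0.003, -1.0]]
ft_force: [-1.8, -0.6, 15.8]
grip_width: 0.0006
24.7 [0.5502663  0.12472441 0.14034274] [-1.72153468  0.32404678 15.80336401] [ 0.08 -0.06 -0.08 -0.02  0.05 -0.01]
```

View pics/w15.png

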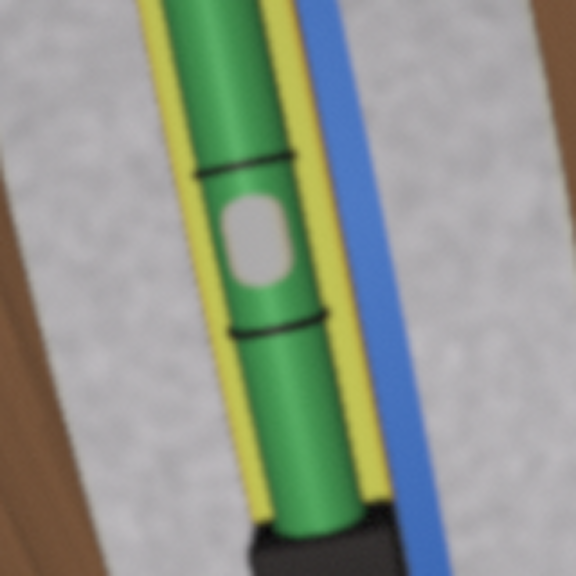

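The pressed and settled bubble spans 193–288 in the crop, with the lines at 166 and 325. It lies clear of both, about 0.8 mm towards the hinge. The push is steady at about 16 N with nothing moving, so I hand in.

```bash
python3 - <<'E'
from bench import arm,job
print(arm.observe()["ft_force"]);print(job.job_done());s=arm.observe();print(s["time"],s["ft_force"])
E
```

```text
[-1.98443293 -0.05925028 15.58391755]
the job is handed in; nothing more can be done
None
the job is handed in; nothing more can be done
```

I handed the job in at about 25 s of the 61 s allowed, with the arm still pressing the level down and the bubble centred; no verdict was reported.

**What I did:** I laid the small yellow level on the blue strip and let go of it. Then I turned the red wing knob about 69° clockwise and pressed on the level's foot-side end block with the fingers shut. The jar, bowl and cup were never approached.

**Last checks:**
- **Push:** a steady 15.6–15.8 N, with the board down on its stop. Pressing sank that end about 4 mm, as described.
- **Bubble:** clear of both black lines, about 0.8 mm off centre towards the hinge, measured with the wrist camera. A coarser reading from the scene camera on the first press gave −1 to −3 mm, so I lifted, turned the wrist camera to face the vial and pressed again to settle it.
- **Level position:** before pressing, its centre was within about 3 mm of the board's and it lay lengthwise to within a fraction of a degree. It sits a few mm to one side of the strip's midline. I did not measure its position again after pressing, but the last picture showed it still in place.

**Small drift:** the fingers moved about 2 mm sideways while pressing.

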